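# Load the objective lenses into the changer rack in reverse order

## Robot

A 7-joint arm with a two-finger parallel gripper is mounted at the origin on the work surface. World frame = base frame: x ahead of the robot, y to its left, z up, the work surface at z = 0. Lengths are in m, angles in rad, forces in N, time in s.
With the tool pointing down it reaches from about 0.4 to 0.85 m from the base axis. Payload 10.4 kg.
Tool frame: the origin (TCP) lies midway between the tips of the shut fingers; the grasp point (between the pads) lies 19 mm behind it (manip.hold_point_z is the distance from the TCP to the grasp point, in m); z points along the fingers, y is the line along which they close (so a half turn about z gives the same grasp; the last joint's range is limited). The gripper opens to 85 mm and grips with 20 to 120 N. Pads are 22 mm wide; open, the fingers measure 114 mm over their backs; the gripper's body (76 mm by 85 mm) begins 54 mm behind the grasp point. The pads swing forward as they close: fully open they stand 13 mm farther back than shut.
Start: joints at [1.257, 0.332, -0.065, 1.46, 0.022, 1.35, -0.088], TCP at [0.179, -0.599, 0.231] pointing down, gripper open.
Joint ranges: [-2.6, 2.6], [-0.5, 2.12], [-1.47, 1.34], [0.16, 2.42], [-1.27, 4.41], [0.06, 2.06], [-2.6, 2.6]. Speed limits (rad/s): [2.22, 2.22, 2.79, 2.79, 3.14, 3.14, 3.14].

## Interface

Orientations are given as a unit quaternion [x, y, z, w].
In Python, from workcell import manip, eyes, job gives the robot as it stands.
- The arm moves only by the shell command python3 -m crank 'ROWS' [FORCE]. ROWS is JSON, a list that holds one entry, the list of rows, each a list of 7 numbers: the finger opening in cm, from 0 to 8.54, then the shift along the world's x, y, z in cm, then the turn, a rotation vector about the world's x, y, z in degrees. In form: [[[hand, x, y, z, ax, ay, az], ...]]. A call has 1 to 20 rows; each row shifts and turns the commanded pose from where the row before left it; what a row does not reach is not made up. A row lasts 1/8 s, in which the tool goes at most 62.5 mm and 10.7 degrees, less where a joint would pass 70% of its speed; a pose out of reach is approached as far as the arm can. A call with a gripper value outside its range is refused whole. The fingers move at their own pace and stop on an object; FORCE is the grip in N (left out, the last holds). Time passes only in rows, so rows that do not move let the fingers close. It gives the time, the measured TCP pose, the force, the opening and the grip force at its end, in the units of the state.
- manip.get_obs(): the state, without advancing time (a new reading comes with each control period).
- eyes.camera(name): name is "scene" or "side" or "wrist"; returns (picture, depth): 400x640x3 uint8, red, green, blue; 400x640 float32, m along the optical axis (not along the pixel's ray), 0 where there is no reading.
- eyes.camera_params(name): a dict with "fx", "fy", "cx", "cy" (pixels), "world_from_camera" (4x4, takes a point from camera to world coordinates); the wrist camera has in their place "hand_eye" (4x4, takes a point from camera to tool coordinates, whose origin is the TCP and whose axes are the flange's). Camera axes: x right, y down, z forward; pixel columns grow to the right and rows downward; lengths in m; the calibration is good to about 2 mm. A picture is of the moment at which its call begins: read the wrist's pose just before it. camera_params takes no time and is no camera call.
- job.hand_in(): hands the job in; it is judged then, once.
The state is a dict: "clock": time; "joint_pos": joint angles; "joint_velocities": joint speeds; "tau": joint torques, N m; "position": TCP position; "ee_rot": TCP orientation; "ft_force": force on the tool from outside, world axes, zero at the start; "torque": the same for the moment, N m; "grip_width": opening from 0.0 (shut) to 1.0 (fully open); "grasp_force": force on a finger pad.
Only numpy, scipy, OpenCV 4.12 (cv2) and the standard library are available. Lean on these libraries where they do the work, as an engineer would, in place of code of your own. Each camera call takes 0.05 s, during which the arm holds its last target. There are 200 camera calls.

## Task

Move the four objective lenses from the grey delivery tray into the white changer rack in reverse order: the lens next to the tray's black end goes into the rack pocket farthest from the rack's black end, and so on, until the last one stands next to the rack's black end. Set each lens down gently and upright on the floor of its own pocket, never tip one over, and do not push the tin or the computer mouse aside.

Things in the scene. Friction and masses are not known exactly. Their poses are not given: they have to be found in the camera images.
- lens_red: objective lens with a red band and red cone: a bare-metal upright barrel 36 mm in diameter from the foot up to 52 mm, a narrower dark nose (27 mm across) above that, 66 mm tall in all, about 160 g; origin at the centre of its foot, z up its axis. At the start it stands upright in a pocket of the grey tray, beside the red tag
- lens_yellow: objective lens with a yellow band and yellow cone: a bare-metal upright barrel 36 mm in diameter from the foot up to 52 mm, a narrower dark nose (27 mm across) above that, 66 mm tall in all, about 160 g; origin at the centre of its foot, z up its axis. At the start it stands upright in a pocket of the grey tray, beside the yellow tag
- lens_green: objective lens with a green band and green cone: a bare-metal upright barrel 36 mm in diameter from the foot up to 52 mm, a narrower dark nose (27 mm across) above that, 66 mm tall in all, about 160 g; origin at the centre of its foot, z up its axis. At the start it stands upright in a pocket of the grey tray, beside the green tag
- lens_blue: objective lens with a blue band and blue cone: a bare-metal upright barrel 36 mm in diameter from the foot up to 52 mm, a narrower dark nose (27 mm across) above that, 66 mm tall in all, about 160 g; origin at the centre of its foot, z up its axis. At the start it stands upright in a pocket of the grey tray, beside the blue tag
- tray: grey delivery tray, 72 x 264 mm, plus a 24 mm wide, 14 mm high ledge for the tags on its +x side. Origin: centre of underside, x across, y along the row, z up; fixed, row within 7 degrees of world y. Four square pockets 56 x 56 mm at x = 0, y = +96, +32, -32, -96 mm; floors 8 mm, 8 mm thick walls' tops 20 mm above the table. Black block (22 mm long, 20 mm high) on the +y end. May be the nearer or the farther of the two.
- changer: white changer rack, 72 x 264 mm, with bare-metal pocket floors, empty at the start. Origin: centre of underside, x across, y along the row, z up; fixed, row within 7 degrees of world y. Four square pockets 56 x 56 mm at x = 0, y = +96, +32, -32, -96 mm; floors 8 mm, 8 mm thick walls' tops 20 mm above the table. Black block (22 mm long, 20 mm high) on the +y end. May be the nearer or the farther of the two.
- tag_red: red tag plate, 16 x 40 x 4 mm, fixed on the ledge of the tray 48 mm to the +x side of the pocket in which the red lens stands at the start; it stays there. Origin at the centre of its underside, 14 mm above the table; axes as the tray's
- tag_yellow: yellow tag plate, 16 x 40 x 4 mm, fixed on the ledge of the tray 48 mm to the +x side of the pocket in which the yellow lens stands at the start; it stays there. Origin at the centre of its underside, 14 mm above the table; axes as the tray's
- tag_green: green tag plate, 16 x 40 x 4 mm, fixed on the ledge of the tray 48 mm to the +x side of the pocket in which the green lens stands at the start; it stays there. Origin at the centre of its underside, 14 mm above the table; axes as the tray's
- tag_blue: blue tag plate, 16 x 40 x 4 mm, fixed on the ledge of the tray 48 mm to the +x side of the pocket in which the blue lens stands at the start; it stays there. Origin at the centre of its underside, 14 mm above the table; axes as the tray's
- tin: bystander: bare metal tin, 64 mm in diameter, 75 mm tall, loose on the table to the left; origin at the centre of its underside
- mouse: bystander: black computer mouse, 105 x 58 mm, 32 mm high, loose on the table to the right; origin at the centre of its underside

How it is judged:
At the end, for the whole second after the job is handed in: Each lens is upright (0.08 rad) and at rest in the white rack, foot on the pocket floor (4 mm), within 14 mm of the pocket centre along and across the row, in the mirrored pocket: counted from the black ends, tray 1 to rack 4, 2 to 3, 3 to 2, 4 to 1 (((y of tag_red in the frame of tray between 0.076 and 0.116 m and y of lens_red in the frame of changer between -0.11 and -0.082 m) or (y of tag_red in the frame of tray between 0.012 and 0.052 m and y of lens_red in the frame of changer between -0.046 and -0.018 m) or (y of tag_red in the frame of tray between -0.052 and -0.012 m and y of lens_red in the frame of changer between 0.018 and 0.046 m) or (y of tag_red in the frame of tray between -0.116 and -0.076 m and y of lens_red in the frame of changer between 0.082 and 0.11 m)) and x of lens_red in the frame of changer between -0.014 and 0.014 m and z of lens_red in the frame of changer between 0.004 and 0.012 m and angle between each of lens_red, lens_yellow, lens_green, lens_blue's own z axis and vertical below 0.08 rad and linear speed of each of lens_red, lens_yellow, lens_green, lens_blue below 0.02 m/s and angular speed of each of lens_red, lens_yellow, lens_green, lens_blue below 0.2 rad/s and ((y of tag_yellow in the frame of tray between 0.076 and 0.116 m and y of lens_yellow in the frame of changer between -0.11 and -0.082 m) or (y of tag_yellow in the frame of tray between 0.012 and 0.052 m and y of lens_yellow in the frame of changer between -0.046 and -0.018 m) or (y of tag_yellow in the frame of tray between -0.052 and -0.012 m and y of lens_yellow in the frame of changer between 0.018 and 0.046 m) or (y of tag_yellow in the frame of tray between -0.116 and -0.076 m and y of lens_yellow in the frame of changer between 0.082 and 0.11 m)) and x of lens_yellow in the frame of changer between -0.014 and 0.014 m and z of lens_yellow in the frame of changer between 0.004 and 0.012 m and ((y of tag_green in the frame of tray between 0.076 and 0.116 m and y of lens_green in the frame of changer between -0.11 and -0.082 m) or (y of tag_green in the frame of tray between 0.012 and 0.052 m and y of lens_green in the frame of changer between -0.046 and -0.018 m) or (y of tag_green in the frame of tray between -0.052 and -0.012 m and y of lens_green in the frame of changer between 0.018 and 0.046 m) or (y of tag_green in the frame of tray between -0.116 and -0.076 m and y of lens_green in the frame of changer between 0.082 and 0.11 m)) and x of lens_green in the frame of changer between -0.014 and 0.014 m and z of lens_green in the frame of changer between 0.004 and 0.012 m and ((y of tag_blue in the frame of tray between 0.076 and 0.116 m and y of lens_blue in the frame of changer between -0.11 and -0.082 m) or (y of tag_blue in the frame of tray between 0.012 and 0.052 m and y of lens_blue in the frame of changer between -0.046 and -0.018 m) or (y of tag_blue in the frame of tray between -0.052 and -0.012 m and y of lens_blue in the frame of changer between 0.018 and 0.046 m) or (y of tag_blue in the frame of tray between -0.116 and -0.076 m and y of lens_blue in the frame of changer between 0.082 and 0.11 m)) and x of lens_blue in the frame of changer between -0.014 and 0.014 m and z of lens_blue in the frame of changer between 0.004 and 0.012 m); the robot touches nothing.
It fails at once if a lens is tipped over (more than 35 degrees off upright) (angle between any of lens_red, lens_yellow, lens_green, lens_blue's own z axis and vertical above 0.61 rad).
It fails at once if a lens is dropped (let go more than about 25 mm above where it lands, or thrown) ((contact force between the fingers and lens_red below 0.05 N and linear speed of lens_red above 0.4 m/s and height (world z) of lens_red above 0.02 m) or (contact force between the fingers and lens_yellow below 0.05 N and linear speed of lens_yellow above 0.4 m/s and height (world z) of lens_yellow above 0.02 m) or (contact force between the fingers and lens_green below 0.05 N and linear speed of lens_green above 0.4 m/s and height (world z) of lens_green above 0.02 m) or (contact force between the fingers and lens_blue below 0.05 N and linear speed of lens_blue above 0.4 m/s and height (world z) of lens_blue above 0.02 m)).
It fails at once if the tin or the mouse is pushed aside (more than 20 mm) (distance of any of tin, mouse from where it was at the start of the episode above 0.02 m).
It also fails if it takes over 90 s, if anything falls off the work surface, if the arm or the gripper's body presses on something with over 40 N, if the wrist force passes 120 N, or if a joint passes its speed limit or range.

## Working session

There is one attempt and no reset: what is moved stays moved. The work goes in short steps, Python scripts to look and compute and a shell command to move; the robot and the scene stay as the last step left them, time stands still between calls to the robot, and variables do not carry over. Pictures are saved under pics/ and viewed, at most 14 in all, crops included, and the job is handed in when it is done.

```bash
mkdir -p pics; python3 - <<'E'
from workcell import manip, eyes, job
import cv2,numpy as np
o=manip.get_obs();print({k:np.round(v,3) for k,v in o.items()},manip.hold_point_z)
for n in("scene","side"):
    p,d=eyes.camera(n);np.savez(f"pics/{n}0.npz",p=p,d=d);cv2.imwrite(f"pics/{n}0.png",p[:,:,::-1])
    c=eyes.camera_params(n);print(n,c["fx"],c["cx"],c["cy"],np.round(c["world_from_camera"],3).tolist())
print(np.round(eyes.camera_params("wrist")["hand_eye"],3).tolist())
E
```

```text
{'clock': np.float64(0.0), 'joint_pos': array([ 1.257,  0.333, -0.065,  1.461,  0.022,  1.35 , -0.088]), 'joint_velocities': array([-0.   , -0.   ,  0.002,  0.001,  0.   ,  0.   ,  0.001]), 'tau': array([ 1.0000e-03, -6.2546e+01,  5.0000e-02, -3.9161e+01,  1.6000e-02,
        1.0000e-02, -0.0000e+00]), 'position': array([ 0.179, -0.598,  0.231]), 'ee_rot': array([ 0.989,  0.145, -0.   , -0.001]), 'ft_force': array([ 0.56 , -0.118, -0.131]), 'torque': array([-0.001,  0.022,  0.045]), 'grasp_force': np.float64(0.0), 'grip_width': np.float64(0.998)} 0.0187
scene 514.5892986552874 321.87293654717575 197.47808170731795 [[0.868, 0.417, -0.271, 0.878], [0.497, -0.74, 0.453, -0.494], [-0.012, -0.527, -0.85, 0.982], [0.0, 0.0, 0.0, 1.0]]
side 419.9824546162018 316.52177183952045 195.26073290611606 [[-1.0, 0.002, 0.014, 0.549], [-0.01, 0.577, -0.817, 0.941], [-0.009, -0.817, -0.577, 0.738], [0.0, 0.0, 0.0, 1.0]]
[[0.001, -0.965, -0.261, 0.066], [1.0, 0.001, 0.002, 0.001], [-0.001, -0.261, 0.965, -0.142], [0.0, 0.0, 0.0, 1.0]]
```

View pics/scene0.png

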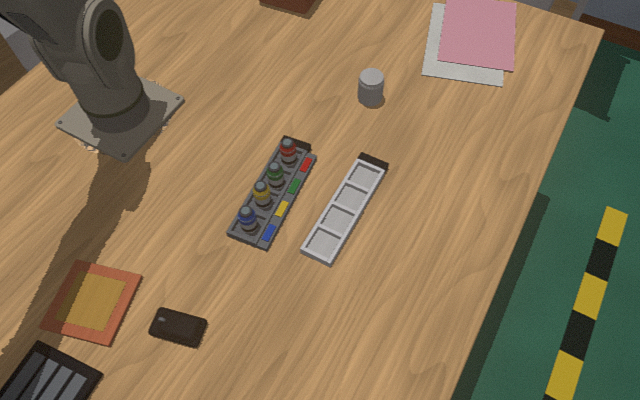

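View pics/side0.png

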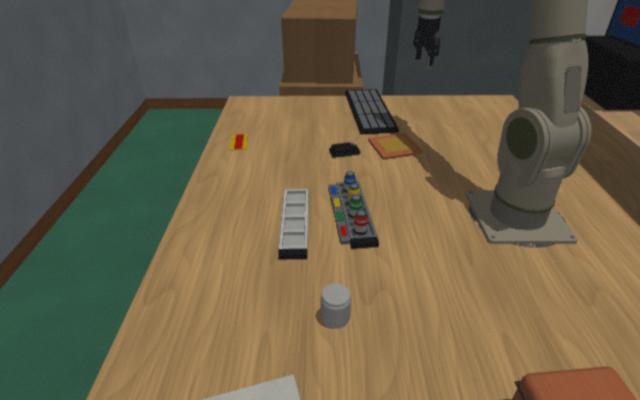

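The scene view shows the grey tray (270,195) with red, green, yellow and blue lenses counted from the black end at (297,143). The white rack is at (345,210), with its black end at (373,160). The tin is at (371,88) and the mouse at (178,327). The side view shows the same layout.

```bash
cat > h.py <<'E'
import numpy as np,cv2
from workcell import manip,eyes
from scipy.spatial.transform import Rotation as R
def cam(n):
    """picture, world point per pixel (from depth), camera params, world_from_camera"""
    o=manip.get_obs();p,d=eyes.camera(n);c=eyes.camera_params(n)
    if n=="wrist":
        T=np.eye(4);T[:3,:3]=R.from_quat(o["ee_rot"]).as_matrix();T[:3,3]=o["position"];T=T@c["hand_eye"]
    else:T=np.array(c["world_from_camera"])
    v,u=np.mgrid[:400,:640];ray=np.stack([(u-c["cx"])/c["fx"],(v-c["cy"])/c["fy"],np.ones_like(d)],-1)
    W=(ray*d[...,None])@T[:3,:3].T+T[:3,3];W[d==0]=np.nan
    return p,W,ray@T[:3,:3].T,T[:3,3]
def plane(rays,t,z): return t+rays*((z-t[2])/rays[...,2])[...,None]
H={"red":[(0,6),(174,180)],"yellow":[(22,30)],"green":[(50,80)],"blue":[(105,125)]}
def hue(p,n):
    h=cv2.cvtColor(p,cv2.COLOR_RGB2HSV);m=np.zeros(p.shape[:2],bool)
    for a,b in H[n]:m|=(h[...,0]>=a)&(h[...,0]<=b)
    return m&(h[...,1]>140)&(h[...,2]>50)
E
python3 - <<'E'
from h import *
for n in("scene","side"):
    p,W,r,t=cam(n);print(n)
    roi=(W[...,0]>.3)&(W[...,0]<.9)&(abs(W[...,1])<.35)
    P=plane(r,t,.018);tg=[]
    for k in H:
        m=hue(p,k)&roi
        a=m&(W[...,2]<.028);q=np.median(P[a],0) if a.any() else np.zeros(3);tg.append(q)
        b=m&(W[...,2]>.03)
        print(k,"tag",a.sum(),q[:2].round(4),np.nanmedian(W[a],0).round(4),"lens",b.sum(),np.nanmean(W[b],0).round(4))
    g=(p.max(-1)-p.min(-1).astype(int)<25)&(p.min(-1)>110)&roi&(W[...,2]>.013)&(W[...,2]<.03)
    lab=cv2.connectedComponentsWithStats(g.astype(np.uint8)*255);i=1+np.argmax(lab[2][1:,4]);m=lab[1]==i
    print("rack",lab[2][i],cv2.minAreaRect(plane(r,t,.02)[m][:,:2].astype(np.float32)),cv2.minAreaRect(W[m][:,:2].astype(np.float32)),np.median(W[m][:,2]))
    hi=roi&(W[...,2]>.058)
    print("hi",hi.sum(),W[hi].mean(0) if hi.any() else 0)
E
```

```text
scene
red tag 96 [0.4929 0.0789] [0.493  0.0801 0.017 ] lens 83 [0.4541 0.0686 0.0585]
yellow tag 113 [ 0.5077 -0.0472] [ 0.5072 -0.047   0.0172] lens 103 [ 0.4662 -0.0568  0.058 ]
green tag 0 [0. 0.] [nan nan nan] lens 0 [nan nan nan]
blue tag 103 [ 0.5149 -0.1108] [ 0.5146 -0.1102  0.017 ] lens 1 [ 0.4591 -0.1266  0.0674]
rack [ 300  158   85  106 1275] ((0.6256116032600403, 0.021226704120635986), (0.07295245677232742, 0.264667809009552), 1.076056957244873) ((0.6249524354934692, 0.022767290472984314), (0.07263388484716415, 0.2679094672203064), 1.113059163093567) 0.01897238423885772
hi 1098 [0.47759663 0.07265977 0.06946828]
side
red tag 55 [0.4938 0.0818] [0.4937 0.0839 0.0176] lens 79 [0.4496 0.0923 0.0597]
yellow tag 45 [ 0.5083 -0.0444] [ 0.5084 -0.0441  0.0175] lens 51 [ 0.462  -0.0345  0.0628]
green tag 35 [0.5001 0.0215] [0.5001 0.0191 0.0174] lens 27 [0.4576 0.0232 0.0619]
blue tag 32 [ 0.516 -0.106] [ 0.5159 -0.1082  0.0179] lens 35 [ 0.4685 -0.0993  0.061 ]
rack [279 189  29  60 585] ((0.6261449456214905, 0.02279425412416458), (0.07175631076097488, 0.26292455196380615), 1.1243594884872437) ((0.6265818476676941, 0.022433534264564514), (0.07182417064905167, 0.26758530735969543), 1.2905583381652832) 0.019545726903652527
hi 659 [0.47905306 0.10833317 0.07047321]
  return np.nanmean(a, axis, out=out, keepdims=keepdims)
<stdin>:10: RuntimeWarning: Mean of empty slice
```

```bash
python3 -m crank '[[[8.5,3.5,5,0.2,0,0,6.4],[8.5,3.5,5,0.2,0,0,6.4],[8.5,3.5,5,0.2,0,0,6.4],[8.5,3.5,5,0.2,0,0,6.4],[8.5,3.5,5,0.2,0,0,6.4],[8.5,3.5,5,0.2,0,0,6.4],[8.5,1.3,5,0.2,0,0,6.4],[8.5,1.3,5,0.2,0,0,6.4],[8.5,1.3,5,0.2,0,0,6.4],[8.5,1.3,5,0.2,0,0,6.4],[8.5,1.3,5,0.2,0,0,6.4],[8.5,1.3,4.5,0.2,0,0,6.4],[8.5,0,0,0,0,0,0],[8.5,0,0,0,0,0,0]]]' 40
python3 - <<'E'
from h import *
o=manip.get_obs();x=R.from_quat(o["ee_rot"]).as_matrix();print(o["position"],x[:,0].round(3),x[:,2].round(3),o["joint_pos"].round(2))
p,W,r,t=cam("wrist");cv2.imwrite("pics/w1.png",p[:,:,::-1]);np.savez("pics/w1.npz",p=p,W=W,r=r,t=t)
E
```

```text
clock: 1.95
position: [0.467, -0.0044, 0.2551]
ee_rot: [0.686, 0.728, -0.0, -0.0]
ft_force: [0.8, -0.5, -0.4]
grip_width: 0.998
grasp_force: 0.0
[ 0.46701412 -0.00443969  0.25512311] [-0.059  0.998 -0.   ] [-0. -0. -1.] [ 0.63  0.   -0.71  1.79  0.    1.35 -0.02]
```

View pics/w1.png

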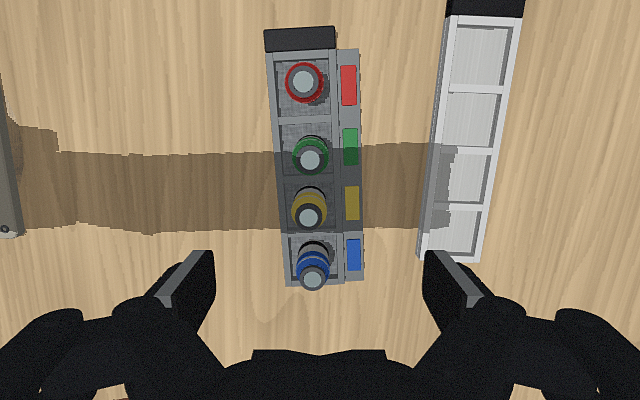

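Seen from the wrist, the lens tops are at (303,81) red, (310,160) green, (309,217) yellow and (312,279) blue, and the rack is at right.

```bash
python3 - <<'E'
from h import *
f=np.load("pics/w1.npz");W,r,t=f["W"],f["r"],f["t"];z=W[...,2]
print(f["p"][81,303],f["p"][160,310])
P=plane(r,t,.074)
m=((z>.070)&(z<.079)).astype(np.uint8);m[300:]=0
n,l,s,c=cv2.connectedComponentsWithStats(m)
for i in range(1,n):
    if s[i,4]>100:
        q=P[l==i][:,:2];(cx,cy),rad=cv2.minEnclosingCircle(q.astype(np.float32))
        print(c[i].round(),s[i,4],q.mean(0).round(4),np.round([cx,cy,rad],4),z[l==i].mean().round(4))
g=f["p"];k=((g.min(-1)>110)&(g.max(-1)-g.min(-1).astype(int)<22)&(z>.015)&(z<.026)&(W[...,0]>.56)).astype(np.uint8)
n,l,s,c=cv2.connectedComponentsWithStats(k);i=1+np.argmax(s[1:,4]);print(s[i],cv2.minAreaRect(plane(r,t,.02)[l==i][:,:2].astype(np.float32)))
E
```

```text
[149 160 162] [139 154 152]
[303.  81.] 767 [0.4484 0.0782] [0.4485 0.0782 0.0136] 0.0741
[310. 159.] 654 [0.458  0.0093] [0.458  0.0096 0.014 ] 0.0742
[308. 216.] 585 [ 0.4597 -0.047 ] [ 0.4595 -0.0471  0.014 ] 0.0742
[312. 278.] 534 [ 0.4673 -0.1131] [ 0.4671 -0.113   0.0145] 0.0742
[ 419   15  104  248 5707] ((0.6248740553855896, 0.021010734140872955), (0.07355684787034988, 0.2638972997665405), 1.1088557243347168)
```

```bash
python3 -m crank '[[[7.5,-0.95,4.15,-4,0,0,0],[7.5,-0.9,4.1,-4,0,0,0],[7.5,0,0,-4.5,0,0,0],[7.5,0,0,-4.5,0,0,0],[7.5,0,0,-3,0,0,0],[7.5,0,0,-1.5,0,0,0],[7.5,0,0,-1,0,0,0],[7.5,0,0,0,0,0,0],[3.4,0,0,0,0,0,0],[3.4,0,0,0,0,0,0],[3.4,0,0,0,0,0,0],[3.4,0,0,0,0,0,0],[3.4,0,0,0,0,0,0]]]' 40
```

```text
clock: 3.62
position: [0.4492, 0.0787, 0.0311]
ee_rot: [0.685, 0.728, 0.0, 0.001]
ft_force: [-2.8, -0.8, 7.3]
grip_width: 0.407
grasp_force: 39.2
```

```bash
python3 -m crank '[[[3.4,0,0,1.5,0,0,0],[3.4,0,0,3.5,0,0,0],[3.4,0,0,4,0,0,0],[3.4,3.55,-3.05,0,0,0,0],[3.4,3.55,-3.05,0,0,0,0],[3.4,3.55,-3.05,0,0,0,0],[3.4,3.55,-3.05,0,0,0,0],[3.4,3.55,-3.05,0,0,0,0],[3.4,0,0,0,0,0,0],[3.4,0,0,-3.5,0,0,0],[3.4,0,0,-3,0,0,0],[3.4,0,0,-1.5,0,0,0],[3.4,0,0,-0.5,0,0,0],[3.4,0,0,0,0,0,0]]]'
```

```text
clock: 5.38
position: [0.6266, -0.0736, 0.0363]
ee_rot: [0.685, 0.728, 0.0, 0.0]
ft_force: [0.1, -0.2, -1.3]
grip_width: 0.407
grasp_force: 40.4
```

```bash
python3 -m crank '[[[3.4,0,0,-0.3,0,0,0],[3.4,0,0,-0.2,0,0,0],[3.4,0,0,0,0,0,0]]]'
```

```text
clock: 5.75
position: [0.6266, -0.0738, 0.0313]
ee_rot: [0.685, 0.728, 0.0, 0.0]
ft_force: [-2.1, 0.5, 4.4]
grip_width: 0.407
grasp_force: 40.8
```

```bash
python3 -m crank '[[[4.5,0,0,0,0,0,0],[7.5,0,0,0,0,0,0],[7.5,0,0,0,0,0,0],[7.5,0,0,2,0,0,0],[7.5,0,0,3,0,0,0],[7.5,0,0,3,0,0,0],[7.5,-4.2,2.05,0,0,0,0],[7.5,-4.2,2.05,0,0,0,0],[7.5,-4.2,2.05,0,0,0,0],[7.5,-4.2,2.1,0,0,0,0],[7.5,0,0,0,0,0,0]]]'
python3 - <<'E'
from h import *
p,W,r,t=cam("wrist");cv2.imwrite("pics/w2.png",p[:,:,::-1])
p,W,r,t=cam("scene");z=W[...,2]
m=((z>.066)&(z<.08)&(W[...,0]>.58)&(W[...,0]<.68)&(abs(W[...,1]+.074)<.04))
print(m.sum(),plane(r,t,.074)[m].mean(0))
E
```

```text
clock: 7.12
position: [0.4563, 0.01, 0.1115]
ee_rot: [0.684, 0.729, -0.001, 0.001]
ft_force: [1.3, -0.4, 0.5]
grip_width: 0.876
grasp_force: 0.0
154 [ 0.6266784  -0.07643255  0.074     ]
```

View pics/w2.png

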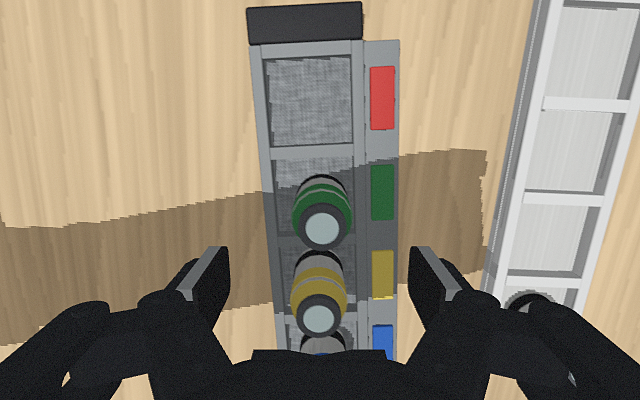

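The red pocket is now empty, and the red lens stands in the rack (530,300). Green (322,228) is centred between the fingers.

```bash
python3 -m crank '[[[7.5,0.1,0,-3.5,0,0,0],[7.5,0,0,-2.5,0,0,0],[7.5,0,0,-1.5,0,0,0],[7.5,0,0,-0.5,0,0,0],[7.5,0,0,0,0,0,0],[3.4,0,0,0,0,0,0],[3.4,0,0,0,0,0,0],[3.4,0,0,0,0,0,0],[3.4,0,0,0,0,0,0],[3.4,0,0,0,0,0,0]]]'
```

```text
clock: 8.48
position: [0.4595, 0.0086, 0.031]
ee_rot: [0.685, 0.728, 0.0, 0.0]
ft_force: [-2.2, 0.8, 6.6]
grip_width: 0.406
grasp_force: 39.2
```

```bash
python3 -m crank '[[[3.4,0,0,1.5,0,0,0],[3.4,0,0,3.5,0,0,0],[3.4,0,0,4,0,0,0],[3.4,4.15,-0.5,0,0,0,0],[3.4,4.15,-0.5,0,0,0,0],[3.4,4.15,-0.5,0,0,0,0],[3.4,4.15,-0.4,0,0,0,0],[3.4,0,0,0,0,0,0],[3.4,0,0,-3.5,0,0,0],[3.4,0,0,-3,0,0,0],[3.4,0,0,-1.5,0,0,0],[3.4,0,0,-0.5,0,0,0],[3.4,0,0,-0.3,0,0,0],[3.4,0,0,-0.2,0,0,0],[3.4,0,0,0,0,0,0]]]'
```

```text
clock: 10.35
position: [0.6258, -0.0103, 0.0312]
ee_rot: [0.685, 0.728, 0.0, 0.001]
ft_force: [-0.7, -1.0, 1.1]
grip_width: 0.41
grasp_force: 40.8
```

```bash
python3 -m crank '[[[4.5,0,0,0,0,0,0],[7.5,0,0,0,0,0,0],[7.5,0,0,0,0,0,0],[7.5,0,0,2,0,0,0],[7.5,0,0,3,0,0,0],[7.5,0,0,3,0,0,0],[7.5,-4.15,-0.9,0,0,0,0],[7.5,-4.15,-0.9,0,0,0,0],[7.5,-4.15,-0.9,0,0,0,0],[7.5,-4.15,-1,0,0,0,0],[7.5,0,0,0,0,0,0]]]'
python3 - <<'E'
from h import *
p,W,r,t=cam("wrist");z=W[...,2];P=plane(r,t,.074)
n,l,s,c=cv2.connectedComponentsWithStats(((z>.070)&(z<.079)).astype(np.uint8))
for i in range(1,n):
    if s[i,4]>300:print(c[i].round(),s[i,4],P[l==i].mean(0).round(4))
p,W,r,t=cam("scene");cv2.imwrite("pics/s2.png",cv2.resize(p[120:280,200:420,::-1],None,fx=3,fy=3))
E
```

```text
clock: 11.72
position: [0.4573, -0.0485, 0.1113]
ee_rot: [0.686, 0.728, -0.001, 0.001]
ft_force: [-0.2, -0.3, 0.4]
grip_width: 0.88
grasp_force: 0.0
[627. 175.] 1152 [ 0.6177 -0.0103  0.074 ]
[322. 223.] 1875 [ 0.4594 -0.0467  0.074 ]
[607. 282.] 1819 [ 0.625  -0.0728  0.074 ]
[328. 328.] 1530 [ 0.4669 -0.1125  0.074 ]
```

View pics/s2.png

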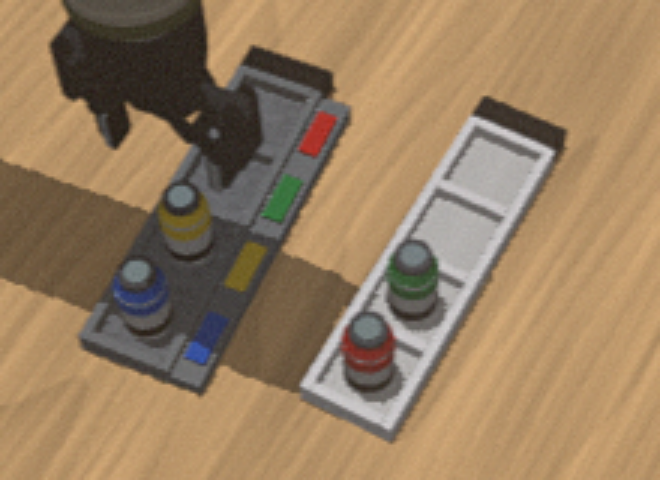

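Red (368,350) and green (413,280) stand upright in the two rack pockets farthest from the black end. Yellow and blue are still in the tray, so yellow is next.

```bash
python3 -m crank '[[[7.5,0,0.1,-3.5,0,0,0],[7.5,0,0,-2.5,0,0,0],[7.5,0,0,-1.5,0,0,0],[7.5,0,0,-0.5,0,0,0],[7.5,0,0,0,0,0,0],[3.4,0,0,0,0,0,0],[3.4,0,0,0,0,0,0],[3.4,0,0,0,0,0,0],[3.4,0,0,0,0,0,0],[3.4,0,0,0,0,0,0]]]'
```

```text
clock: 13.08
position: [0.4596, -0.0465, 0.031]
ee_rot: [0.685, 0.728, 0.0, 0.001]
ft_force: [-2.1, 1.2, 6.4]
grip_width: 0.408
grasp_force: 39.3
```

```bash
python3 -m crank '[[[3.4,0,0,1.5,0,0,0],[3.4,0,0,3.5,0,0,0],[3.4,0,0,4,0,0,0],[3.4,4.1,2.5,0,0,0,0],[3.4,4.15,2.5,0,0,0,0],[3.4,4.15,2.5,0,0,0,0],[3.4,4.15,2.5,0,0,0,0],[3.4,0,0,0,0,0,0],[3.4,0,0,-3.5,0,0,0],[3.4,0,0,-3,0,0,0],[3.4,0,0,-1.5,0,0,0],[3.4,0,0,-0.5,0,0,0],[3.4,0,0,-0.3,0,0,0],[3.4,0,0,-0.2,0,0,0],[3.4,0,0,0,0,0,0]]]'
```

```text
clock: 14.95
position: [0.6252, 0.0538, 0.0312]
ee_rot: [0.685, 0.728, 0.0, 0.0]
ft_force: [-0.7, -0.4, 1.8]
grip_width: 0.41
grasp_force: 40.8
```

Blue is at (.467,-.1128), so the shift is dx -15.8 cm and dy -16.65 cm.

```bash
python3 -m crank '[[[4.5,0,0,0,0,0,0],[7.5,0,0,0,0,0,0],[7.5,0,0,0,0,0,0],[7.5,0,0,2,0,0,0],[7.5,0,0,3,0,0,0],[7.5,0,0,3,0,0,0],[7.5,-3.2,-3.35,0,0,0,0],[7.5,-3.2,-3.35,0,0,0,0],[7.5,-3.2,-3.3,0,0,0,0],[7.5,-3.1,-3.3,0,0,0,0],[7.5,-3.1,-3.3,0,0,0,0],[7.5,0,0,0,0,0,0]]]'
```

```text
clock: 16.45
position: [0.4651, -0.1153, 0.1114]
ee_rot: [0.687, 0.727, -0.001, 0.001]
ft_force: [0.5, 0.4, -0.8]
grip_width: 0.88
grasp_force: 0.0
```

```bash
python3 -m crank '[[[7.5,0,0,-3.5,0,0,0],[7.5,0,0,-2.5,0,0,0],[7.5,0,0,-1.5,0,0,0],[7.5,0,0,-0.5,0,0,0],[7.5,0,0,0,0,0,0],[3.4,0,0,0,0,0,0],[3.4,0,0,0,0,0,0],[3.4,0,0,0,0,0,0],[3.4,0,0,0,0,0,0],[3.4,0,0,0,0,0,0]]]'
```

```text
clock: 17.7
position: [0.4671, -0.1125, 0.031]
ee_rot: [0.685, 0.728, 0.0, 0.0]
ft_force: [-2.7, 0.2, 5.6]
grip_width: 0.411
grasp_force: 39.3
```

```bash
python3 -m crank '[[[3.4,0,0,1.5,0,0,0],[3.4,0,0,3.5,0,0,0],[3.4,0,0,4,0,0,0],[3.4,2.6,3.8,0,0,0,0],[3.4,2.6,3.8,0,0,0,0],[3.4,2.6,3.85,0,0,0,0],[3.4,2.6,3.85,0,0,0,0],[3.4,2.6,3.85,0,0,0,0],[3.4,2.7,3.85,0,0,0,0],[3.4,0,0,0,0,0,0],[3.4,0,0,-3.5,0,0,0],[3.4,0,0,-3,0,0,0],[3.4,0,0,-1.5,0,0,0],[3.4,0,0,-0.5,0,0,0],[3.4,0,0,-0.3,0,0,0],[3.4,0,0,-0.2,0,0,0],[3.4,0,0,0,0,0,0]]]'
```

```text
clock: 19.82
position: [0.6243, 0.1178, 0.0311]
ee_rot: [0.685, 0.728, 0.001, 0.0]
ft_force: [-0.1, -1.2, 1.9]
grip_width: 0.411
grasp_force: 40.6
```

Release, rise and back off for a look.

```bash
python3 -m crank '[[[4.5,0,0,0,0,0,0],[7.5,0,0,0,0,0,0],[7.5,0,0,0,0,0,0],[7.5,0,0,2,0,0,0],[7.5,0,0,3,0,0,0],[7.5,0,0,5,0,0,0],[7.5,-3,-3,4,0,0,0],[7.5,-3,-3,4,0,0,0],[7.5,-3,-3,2,0,0,0],[7.5,-3,-2,0,0,0,0],[7.5,0,0,0,0,0,0],[7.5,0,0,0,0,0,0]]]'
python3 - <<'E'
from h import *
p,W,r,t=cam("wrist");z=W[...,2];P=plane(r,t,.074);cv2.imwrite("pics/w3.png",p[:,:,::-1])
n,l,s,c=cv2.connectedComponentsWithStats(((z>.070)&(z<.079)).astype(np.uint8))
C=np.array([.6255,.0217]);a=np.radians(1.1);Rm=np.array([[np.cos(a),np.sin(a)],[-np.sin(a),np.cos(a)]])
for i in range(1,n):
    if s[i,4]>200:q=P[l==i].mean(0);print(c[i].round(),q.round(4),"rack frame",(Rm@(q[:2]-C)).round(4),z[l==i].mean())
E
```

```text
clock: 21.32
position: [0.5042, 0.0082, 0.2313]
ee_rot: [0.685, 0.728, 0.0, 0.001]
ft_force: [0.0, 0.9, -0.3]
grip_width: 0.88
grasp_force: 0.0
[474.  57.] [0.6235 0.116  0.074 ] rack frame [-0.0002  0.0944] 0.0740999231494912
[462. 137.] [0.6246 0.0529 0.074 ] rack frame [-0.0003  0.0312] 0.07417721978481696
[451. 206.] [ 0.6252 -0.0091  0.074 ] rack frame [-0.0009 -0.0307] 0.07418357251971858
```

View pics/w3.png

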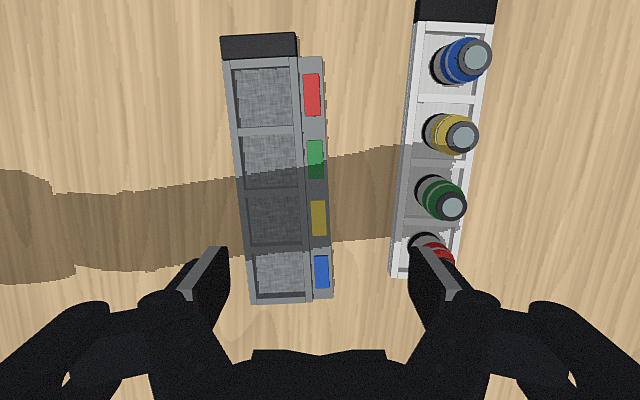

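The rack now holds blue (475,57), yellow (460,137), green (452,206) and red (430,245), counted from its black end. All four are upright and centred, and the tray is empty.

```bash
python3 -c "
from workcell import job
print(job.hand_in())"
```

```text
the job is handed in; nothing more can be done
None
```

All four lenses are in the white rack in reverse order (blue, yellow, green, red from its black end), upright and centred in the last images; I handed the job in at about 21 s of robot time, and no verdict was returned.

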